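Put the gel bench back in order: combs, jars and heater block

ROBOT

A 6-joint arm with a two-finger parallel gripper is mounted at the origin on the work surface. World frame = base frame: x ahead of the robot, y to its left, z up, the work surface at z = 0. Lengths are in m, angles in rad, forces in N, time in s.
With the tool pointing down it reaches from about 0.425 to 0.95 m from the base axis. Payload 3.5 kg.
Tool frame: the origin (TCP) lies on the centre line of the jaws, within the pads' length; the fingertips stand 8 mm ahead of it and the grasp point (between the pads) lies 11 mm behind it; z points along the fingers, y is the line along which they close (so a half turn about z gives the same grasp; the last joint's range is limited). The gripper opens to 85 mm and grips with 20 to 120 N. Pads are 22 mm wide; open, the fingers measure 114 mm over their backs; the gripper's body (76 mm by 85 mm) begins 54 mm behind the grasp point. The pads swing forward as they close: fully open they stand 13 mm farther back than shut.
Start: joints at [1.038, 0.286, 1.577, -0, 1.279, -0.15], TCP at [0.252, 0.626, 0.239] pointing down, gripper open.
Joint ranges: [-2.77, 2.77], [-0.9, 2.22], [0.21, 2.48], [-1.53, 4.67], [0.24, 2.81], [-2.84, 2.84]. Speed limits (rad/s): [2.79, 2.79, 3.14, 3.14, 3.14, 3.14].

INTERFACE

Orientations are given as a unit quaternion [x, y, z, w].
In Python, from plant import ctrl gives the robot as it stands. The module is installed in compiled form; this text tells all that it offers.
- The arm moves only by the tool send_rows, never from a script. Its argument "steps" is a list of rows, each a list of 5 numbers: the shift along the tool's x, y, z in m, then the turn about the tool's z in degrees, then the opening, from -1 (shut) to 1 (fully open). A call has 1 to 12 rows; each row is the pose to reach, as a shift and turn from the pose commanded when the call began, along the tool's axes at that moment; what a row does not reach only later rows make up. A row lasts 1/10 s, in which the tool goes at most 50 mm and 8.59 degrees, less where a joint would pass 70% of its speed; a pose out of reach is approached as far as the arm can. A call with a gripper value outside its range is refused whole. The fingers move at their own pace and stop on an object; "squeeze" is the grip in N (left out, the last holds). Time passes only in rows, so rows that repeat a pose let the fingers close. It gives the time, the measured TCP pose, the force, the opening and the grip force at its end, in the units of the state.
- ctrl.get_state(): the state, without advancing time (a new reading comes with each control period).
- ctrl.read_camera(name): name is "scene" or "top"; returns the picture (420x560x3 uint8, red, green, blue); there is no depth.
- ctrl.calibration(name): a dict with "intrinsics" (3x3 intrinsics, pixels), "k1" (the pictures are not rectified: a ray, as slopes to the right and down, at radius r is drawn at 1 + k1 r^2 times it, then the intrinsics apply), "extrinsics" (4x4, takes a point from world to camera coordinates). Camera axes: x right, y up, looking along -z (the intrinsics and any distortion apply to the point x, -y, -z); pixel columns grow to the right and rows downward; lengths in m; the calibration is good to about 2 mm. A picture is of the moment at which its call begins. calibration takes no time and is no camera call.
- ctrl.sign_off(): hands the job in; it is judged then, once.
The state is a dict: "time": time; "qpos": joint angles; "dq": joint speeds; "joint_efforts": joint torques, N m; "eef_pos": TCP position; "tcp_rot": TCP orientation; "contact_force": force on the tool from outside, world axes, zero at the start; "wrist_torque": the same for the moment, N m; "opening": opening from 0.0 (shut) to 1.0 (fully open); "finger_force": force on a finger pad.
Only numpy, scipy, OpenCV 4.12 (cv2) and the standard library are available. Lean on these libraries where they do the work, as an engineer would, in place of code of your own. Each camera call takes 0.05 s, during which the arm holds its last target. There are 200 camera calls.

TASK

Clear up the gel bench: lay the two black gel combs flat in the shallow blue comb tray, one in each bay with the spine along the bay's long side; stand the two amber jars upright in the grey caddy, one in each bay; and seat the aluminium heater block squarely down in the well of the dry bath. Set each thing down rather than dropping it, and leave the tip box and the black tube rack where they are.

Things in the scene. Friction and masses are not known exactly. Their poses are not given: they have to be found in the camera images.
- comb_a_spine (a point): Black gel comb, one of two alike, 60 g, lying flat: a spine bar 84 mm long (x), 16 wide (y), 18 high, with a row of eight thin teeth (4 mm thick, lying on the surface) reaching to +y, 30 mm from the spine's centre line (comb 84 x 38 mm). Grip it across the spine with the fingertips 5 to 9 mm above its underside, over the teeth. Point: centre of the spine, 9 mm above its underside; z up.
- comb_b_spine (a point): Black gel comb, one of two alike, 60 g, lying flat: a spine bar 84 mm long (x), 16 wide (y), 18 high, with a row of eight thin teeth (4 mm thick, lying on the surface) reaching to +y, 30 mm from the spine's centre line (comb 84 x 38 mm). Grip it across the spine with the fingertips 5 to 9 mm above its underside, over the teeth. Point: centre of the spine, 9 mm above its underside; z up.
- jar_a_center (a point): Amber glass jar with a black screw cap and a paper label round it, one of two alike, about 100 g, standing: 40 mm in diameter, 66 mm high in all (cap: the top 16 mm). This point is its centre, 33 mm above its underside; z is its axis, up.
- jar_b_center (a point): Amber glass jar with a black screw cap and a paper label round it, one of two alike, about 100 g, standing: 40 mm in diameter, 66 mm high in all (cap: the top 16 mm). This point is its centre, 33 mm above its underside; z is its axis, up.
- heat_block_center (a point): Bare aluminium heater block, about 0.4 kg, 50 mm (x) x 76 mm (y) x 50 mm high, with two rows of three dark round tube holes in its top (shallow marks). Point: its centre, 25 mm above its underside; z up.
- comb_tray: Blue shallow tray, fixed, 112 mm (x) x 148 mm (y). Origin: centre of its underside, on the bench; z up. Floor 3 mm thick; rim and divider 4 mm thick, tops 8 mm above the bench. The divider lies along x in the middle: two bays, each 104 mm (x) x 68 mm (y) inside, centred at y = +36 and -36 mm. A comb fits with its spine along x, teeth to either side.
- jar_caddy: Grey plastic caddy, fixed, 70 mm (x) x 136 mm (y). Origin: centre of its underside, on the bench; z up. Floor 3 mm thick; walls and divider 4 mm thick, tops 15 mm above the bench. The divider lies along x in the middle: two bays, each 62 x 62 mm inside, centred at y = +33 and -33 mm. Fingers set along x keep clear of the other jar.
- dry_bath: White dry bath (block heater), a fixed box 130 mm (x) x 150 mm (y) x 65 mm high, display and dial on its -x face. Origin: centre of its underside, on the bench; z up. In the middle of its top a dark well, 70 mm (x) x 96 mm (y), 12 mm deep (floor 53 mm above the bench). The block stands in it with its 76 mm length along y, either way round, its top 38 mm above the bath's.
- tip_box_center (a point): Bystander: white box of pipette tips with a pink top, 80 x 118 x 47 mm, loose; this point is its centre, 24 mm above the bench. To be left alone.
- tube_rack_center (a point): Bystander: black block-shaped rack for small tubes, 75 x 130 x 35 mm, loose; this point is its centre, 18 mm above the bench. To be left alone.
There are look-alikes about, which are no part of the job. What is shaped like the part that bears comb_b_spine but red or yellow is not meant.

How it is judged:
At the end, for the whole second after the job is handed in: Combs flat (0.05 rad) on the comb tray's floor (2.5 mm), one per bay; jars upright (0.08 rad) on the caddy's floor (3 mm), one per bay; block level (0.05 rad) on the floor of the bath's well (3 mm), within 15 mm of its centre in x and y; all released and at rest (20 mm/s) (x of comb_a_spine in the frame of comb_tray between -0.02 and 0.02 m and y of comb_a_spine in the frame of comb_tray between -0.066 and 0.066 m and z of each of comb_a_spine, comb_b_spine in the frame of comb_tray below 0.0145 m and angle between each of comb_a_spine, comb_b_spine, heat_block_center's own z axis and vertical below 0.05 rad and x of comb_b_spine in the frame of comb_tray between -0.02 and 0.02 m and y of comb_b_spine in the frame of comb_tray between -0.066 and 0.066 m and x of jar_a_center in the frame of jar_caddy between -0.016 and 0.016 m and y of jar_a_center in the frame of jar_caddy between -0.05 and 0.05 m and z of each of jar_a_center, jar_b_center in the frame of jar_caddy below 0.039 m and angle between each of jar_a_center, jar_b_center's own z axis and vertical below 0.08 rad and x of jar_b_center in the frame of jar_caddy between -0.016 and 0.016 m and y of jar_b_center in the frame of jar_caddy between -0.05 and 0.05 m and x of heat_block_center in the frame of dry_bath between -0.015 and 0.015 m and y of heat_block_center in the frame of dry_bath between -0.015 and 0.015 m and z of heat_block_center in the frame of dry_bath below 0.081 m and ((y of comb_a_spine in the frame of comb_tray above 0.004 m and y of comb_b_spine in the frame of comb_tray below -0.004 m) or (y of comb_b_spine in the frame of comb_tray above 0.004 m and y of comb_a_spine in the frame of comb_tray below -0.004 m)) and ((y of jar_a_center in the frame of jar_caddy above 0.004 m and y of jar_b_center in the frame of jar_caddy below -0.004 m) or (y of jar_b_center in the frame of jar_caddy above 0.004 m and y of jar_a_center in the frame of jar_caddy below -0.004 m)) and linear speed of each of comb_a, comb_b, jar_a, jar_b, heat_block below 0.02 m/s); the robot touches nothing.
It fails at once if a comb, a jar or the block is dropped or flung (over 0.8 m/s close to the bench, tray, caddy or bath) ((linear speed of comb_a above 0.8 m/s and height (world z) of comb_a_spine below 0.06 m) or (linear speed of comb_b above 0.8 m/s and height (world z) of comb_b_spine below 0.06 m) or (linear speed of jar_a above 0.8 m/s and height (world z) of jar_a_center below 0.085 m) or (linear speed of jar_b above 0.8 m/s and height (world z) of jar_b_center below 0.085 m) or (linear speed of heat_block above 0.8 m/s and height (world z) of heat_block_center below 0.12 m)).
It fails at once if the tip box or the tube rack is moved by more than 25 mm (distance of any of tip_box_center, tube_rack_center from where it was at the start of the episode above 0.025 m).
It also fails if it takes over 118 s, if anything falls off the work surface, if the arm or the gripper's body presses on something with over 40 N, if the wrist force passes 120 N, or if a joint passes its speed limit or range.

## Working session

There is one attempt and no reset: what is moved stays moved. The work goes in short steps, Python scripts to look and compute and a tool call to move; the robot and the scene stay as the last step left them, time stands still between calls to the robot, and variables do not carry over. Pictures are saved under pics/ and viewed, at most 14 in all, crops included, and the job is handed in when it is done.

Besides the shell and the picture viewer there is one more tool, called after "Request:" by a JSON object that holds its "api" and its "payload". send_rows: Moves the arm, as the interface text tells. Its arguments: {"type":"object","properties":{"steps":{"type":"array","items":{"type":"array","items":{"type":"number"}}},"squeeze":{"type":"number"}},"required":["steps"]}

```bash
mkdir -p pics; ls; cat > h.py <<'E'
import numpy as np, cv2
from plant import ctrl
def cal(n):
    c=ctrl.calibration(n); return np.array(c["intrinsics"]),float(c["k1"]),np.array(c["extrinsics"])
def px2w(n,uv,z):
    "pixels -> world points on plane height z"
    K,k1,E=cal(n); uv=np.atleast_2d(np.array(uv,float))
    d=(uv-K[:2,2])/[K[0,0],K[1,1]]; s=d.copy()
    for _ in range(20): s=d/(1+k1*(s**2).sum(1,keepdims=True))
    r=np.c_[s[:,0],-s[:,1],-np.ones(len(s))]@E[:3,:3]
    c=-E[:3,:3].T@E[:3,3]; t=(z-c[2])/r[:,2]
    return c+r*t[:,None]
def w2px(n,P):
    K,k1,E=cal(n); p=np.atleast_2d(P)@E[:3,:3].T+E[:3,3]
    s=np.c_[p[:,0],-p[:,1]]/-p[:,2:]; s=s*(1+k1*(s**2).sum(1,keepdims=True))
    return s*[K[0,0],K[1,1]]+K[:2,2]
def shot(n,f):
    im=ctrl.read_camera(n); cv2.imwrite("pics/"+f,im[:,:,::-1]); return im
E
python3 - <<'E'
from h import *
shot("top","t0.png");shot("scene","s0.png")
for n in("top","scene"):
    K,k1,E=cal(n);print(n,K.round(1).tolist(),k1,(-E[:3,:3].T@E[:3,3]).round(3),E[:3,:3].round(2).tolist())
s=ctrl.get_state();print({k:np.round(v,3).tolist() for k,v in s.items()})
E
```

```text
pics
top [[406.7, 0.0, 274.4], [0.0, 406.7, 213.7], [0.0, 0.0, 1.0]] -0.09089166665498308 [5.080e-01 1.000e-03 1.143e+00] [[-0.01, -1.0, 0.0], [1.0, -0.01, 0.1], [-0.1, 0.0, 1.0]]
scene [[426.1, 0.0, 283.7], [0.0, 426.1, 207.0], [0.0, 0.0, 1.0]] -0.03428106739279711 [ 1.171 -0.589  0.852] [[0.72, 0.7, -0.0], [-0.48, 0.5, 0.72], [0.5, -0.51, 0.7]]
{'time': 0.1, 'qpos': [1.038, 0.287, 1.578, 0.0, 1.279, -0.15], 'dq': [0.001, -0.004, -0.003, 0.0, -0.004, 0.001], 'joint_efforts': [0.0, -40.73, -29.37, -0.0, 0.003, -0.0], 'eef_pos': [0.252, 0.626, 0.238], 'tcp_rot': [0.19, 0.982, -0.001, -0.0], 'contact_force': [-0.307, 0.241, -0.03], 'wrist_torque': [-0.013, -0.012, 0.003], 'finger_force': 0.0, 'opening': 0.999}
```

View pics/t0.png

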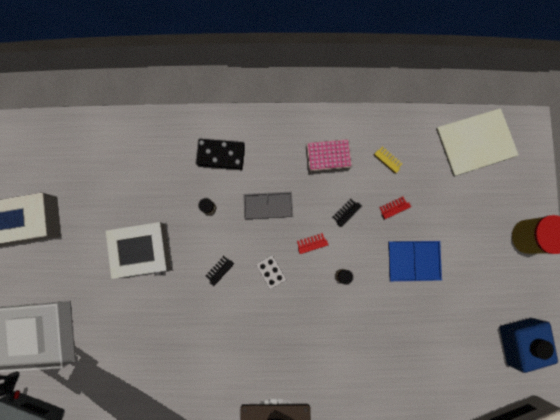

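View pics/s0.png

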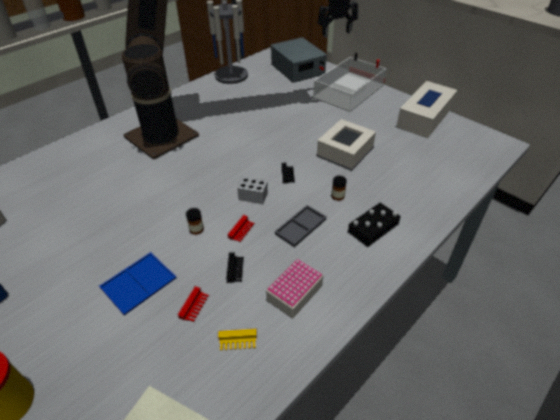

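The scene holds these candidates (top picture). Black combs are at (219,271) and (346,212). The look-alikes are red at (312,244) and (395,208) and yellow at (388,160). Jars are at (207,206) and (344,276), the block is at (271,272), the tray at (415,261), the caddy at (268,206) and the bath at (136,250). The black tube rack at (221,154) and the tip box at (329,155) stay put. I choose the two black combs and check them in a crop.

```bash
python3 - <<'E'
from h import *
im=cv2.imread("pics/t0.png")[185:295,185:385]
cv2.imwrite("pics/c0.png",cv2.resize(im,(800,440),interpolation=cv2.INTER_CUBIC))
im=cv2.imread("pics/t0.png")
L=im.max(2).astype(int);hsv=cv2.cvtColor(im,cv2.COLOR_BGR2HSV)
print("bench val",L[300,300],L[230,240])
def blob(m,c,r=32):
    mm=np.zeros_like(m,np.uint8);mm[c[1]-r:c[1]+r,c[0]-r:c[0]+r]=m[c[1]-r:c[1]+r,c[0]-r:c[0]+r]
    n,l,s,_=cv2.connectedComponentsWithStats(mm); k=1+np.argmax(s[1:,4]); return l==k
for nm,c,m,z,r in [("combA",(219,271),L<70,.014,20),("combB",(346,212),L<70,.014,20),("jarA",(207,206),L<60,.066,15),("jarB",(344,276),L<60,.066,15),
  ("tray",(415,261),(hsv[...,1]>150)&(hsv[...,0]>100),.006,40),("caddy",(268,206),L<112,.013,32),("well",(136,250),L<80,.058,28),("bath",(136,250),L>150,.065,45)]:
    b=blob(m.astype(np.uint8),c,r); ys,xs=np.nonzero(b)
    P=px2w("top",np.c_[xs,ys],z)[:,:2]
    rc=cv2.minAreaRect((P*1000).astype(np.float32))
    print(nm,len(xs),"cen",P.mean(0).round(4),"rect",np.round(rc[0],1),np.round(rc[1],1),round(rc[2],1))
E
```

```text
bench val 133 133
combA 305 cen [0.4632 0.1501] rect [465.5 152.2] [35.8 81.9] 47.1
combB 349 cen [ 0.6226 -0.2033] rect [ 624.6 -202.8] [35.6 84.4] 44.0
jarA 196 cen [0.6367 0.1789] rect [636.1 179.4] [40.7 40.3] 0.5
jarB 195 cen [ 0.4486 -0.184 ] rect [ 448.2 -184.4] [42.5 34.1] 89.3
tray 1920 cen [ 0.4867 -0.396 ] rect [ 486.7 -396.4] [106.3 145.4] 0.2
caddy 1263 cen [0.6443 0.0166] rect [643.9  16.3] [ 74.8 136.3] 2.4
well 829 cen [0.5207 0.3727] rect [521. 373.] [66.4 92.2] 8.4
bath 1701 cen [0.5221 0.3724] rect [521.2 372.2] [131.5 151. ] 9.3
```

View pics/c0.png

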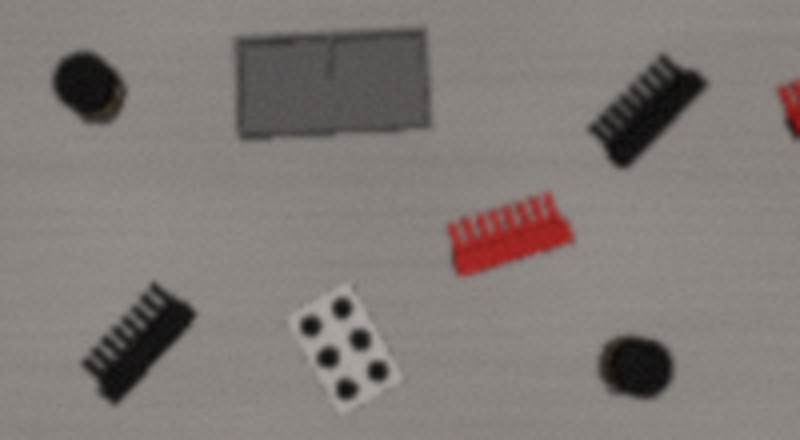

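The crop shows both black combs, with teeth to the upper left in each, plus one red look-alike. The block's corners are at about (257,264), (272,256), (285,279) and (270,288). Next is a move planner.

```bash
cat >> h.py <<'E'
from scipy.spatial.transform import Rotation as R
def plan(*targets, base=None):
    "targets (x,y,ztcp,yaw deg of closing axis) in m -> shift in tool axes from the present pose, turn; relative to present pose"
    s=ctrl.get_state(); M=R.from_quat(s["tcp_rot"]).as_matrix(); p=np.array(s["eef_pos"])
    yaw=np.degrees(np.arctan2(M[1,1],M[0,1]))
    print("now",p.round(4),"yaw",yaw.round(1),"tilt",np.degrees(np.arccos(-M[2,2])).round(2),"open",round(float(s["opening"]),3),"t",round(float(s["time"]),1),"q6",round(float(np.degrees(s["qpos"][5]))))
    for x,y,z,w in targets:
        d=M.T@(np.array([x,y,z])-p); t=(yaw-w+90)%180-90
        q6=np.degrees(np.arctan2(y,x))-yaw+t
        print("shift",d.round(3),"turn",t.round(1),"rows",int(np.ceil(max(np.linalg.norm(d)/.05,abs(t)/8.59))),"q6~",q6.round())
E
python3 - <<'E'
from h import *
c=px2w("top",[(257,264.5),(272.5,256),(285.5,279.5),(270.5,288.25)],.05)[:,:2]
print("block",c.mean(0).round(4),np.linalg.norm(np.diff(c,axis=0),axis=1).round(3))
for a,b in((0,1),(3,2),(1,2),(0,3)): v=c[b]-c[a];print(a,b,np.degrees(np.arctan2(v[1],v[0])).round(1))
plan((.637,.18,.15,2.4),(.637,.18,.028,2.4))
E
```

```text
block [0.4608 0.0071] [0.047 0.071 0.046]
0 1 -61.7
3 2 -60.3
1 2 -151.3
0 3 -150.5
now [0.2518 0.6257 0.2381] yaw 68.1 tilt 0.13 open 0.999 t 0.1 q6 -9
shift [-0.524 -0.269  0.088] turn 65.7 rows 12 q6~ 13.0
shift [-0.524 -0.269  0.21 ] turn 65.7 rows 13 q6~ 13.0
```

Request:
{"api": "send_rows", "payload": {"steps": [[-0.524, -0.269, 0.07, 65.7, 1], [-0.524, -0.269, 0.07, 65.7, 1], [-0.524, -0.269, 0.07, 65.7, 1], [-0.524, -0.269, 0.07, 65.7, 1], [-0.524, -0.269, 0.07, 65.7, 1], [-0.524, -0.269, 0.07, 65.7, 1], [-0.524, -0.269, 0.07, 65.7, 1], [-0.524, -0.269, 0.07, 65.7, 1], [-0.524, -0.269, 0.07, 65.7, 1], [-0.524, -0.269, 0.07, 65.7, 1], [-0.524, -0.269, 0.07, 65.7, 1], [-0.524, -0.269, 0.07, 65.7, 1]]}}

```text
time: 1.3
eef_pos: [0.6386, 0.1786, 0.1684]
tcp_rot: [0.693, 0.721, -0.0, -0.0]
contact_force: [-0.0, 0.2, 1.0]
opening: 0.996
finger_force: 0.0
```

```bash
python3 - <<'E'
from h import *
plan((.637,.18,.15,2.4),(.637,.18,.028,2.4))
im=shot("scene","s1.png");u=w2px("scene",[(.637,.18,.1)])[0].astype(int);print(u)
cv2.imwrite("pics/c1.png",cv2.resize(im[max(0,u[1]-75):u[1]+75,max(0,u[0]-100):u[0]+100,::-1],None,fx=4,fy=4,interpolation=cv2.INTER_CUBIC))
E
```

```text
now [0.6386 0.1786 0.1684] yaw 2.3 tilt 0.06 open 0.996 t 1.3 q6 5
shift [ 0.001 -0.002  0.018] turn -0.1 rows 1 q6~ 13.0
shift [ 0.001 -0.001  0.14 ] turn -0.1 rows 3 q6~ 13.0
[339 170]
```

View pics/c1.png

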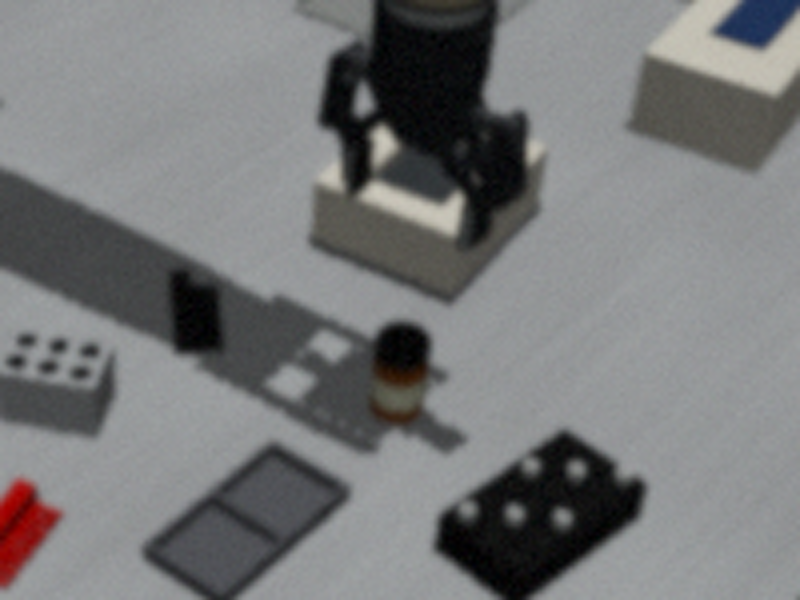

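The open gripper straddles jar A (crop (400,370)), and the jar, caddy and rack are clear of the fingers. Going down.

Request:
{"api": "send_rows", "payload": {"steps": [[0.001, -0.001, 0.04, 0, 1], [0.001, -0.001, 0.08, 0, 1], [0.001, -0.001, 0.11, 0, 1], [0.001, -0.001, 0.13, 0, 1], [0.001, -0.001, 0.14, 0, 1], [0.001, -0.001, 0.14, 0, -1], [0.001, -0.001, 0.14, 0, -1], [0.001, -0.001, 0.14, 0, -1], [0.001, -0.001, 0.14, 0, -1], [0.001, -0.001, 0.14, 0, -1], [0.001, -0.001, 0.14, 0, -1], [0.001, -0.001, 0.14, 0, -1]], "squeeze": 35}}

```text
time: 2.55
eef_pos: [0.6381, 0.1821, 0.0315]
tcp_rot: [0.692, 0.722, 0.001, 0.001]
contact_force: [0.3, 0.0, 5.4]
opening: 0.465
finger_force: 35.8
```

```bash
python3 - <<'E'
from h import *
c=np.array([.645,.0165]);a=np.radians(2.4);y=np.array([-np.sin(a),np.cos(a)])
p=c+.033*y;print("bays",p,c-.033*y)
plan((.637,.18,.10,2.4),(*p,.10,2.4),(*p,.033,2.4))
E
```

```text
bays [0.6436181  0.04947105] [ 0.6463819  -0.01647105]
now [0.6381 0.1821 0.0315] yaw 2.4 tilt 0.2 open 0.465 t 2.5 q6 5
shift [-0.002 -0.001 -0.068] turn -0.0 rows 2 q6~ 13.0
shift [-0.133  0.    -0.069] turn -0.0 rows 3 q6~ 2.0
shift [-0.133 -0.    -0.002] turn -0.0 rows 3 q6~ 2.0
```

Request:
{"api": "send_rows", "payload": {"steps": [[0, 0, -0.03, 0, -1], [0, 0, -0.07, 0, -1], [-0.05, 0, -0.07, 0, -1], [-0.095, 0, -0.07, 0, -1], [-0.131, 0, -0.07, 0, -1], [-0.131, 0, -0.07, 0, -1], [-0.131, 0, -0.07, 0, -1], [-0.131, 0, -0.045, 0, -1], [-0.131, 0, -0.025, 0, -1], [-0.131, 0, -0.012, 0, -1], [-0.131, 0, -0.006, 0, -1], [-0.131, 0, -0.006, 0, -1]]}}

```text
time: 3.75
eef_pos: [0.642, 0.052, 0.0354]
tcp_rot: [0.692, 0.722, -0.0, -0.0]
contact_force: [0.3, 0.2, -1.4]
opening: 0.463
finger_force: 35.7
```

```bash
python3 - <<'E'
from h import *
plan((.6436,.0495,.0345,2.4))
im=shot("scene","s2.png");u=w2px("scene",[(.637,.05,.05)])[0].astype(int)
cv2.imwrite("pics/c2.png",cv2.resize(im[max(0,u[1]-60):u[1]+60,max(0,u[0]-80):u[0]+80,::-1],None,fx=4,fy=4,interpolation=cv2.INTER_CUBIC))
E
```

```text
now [0.642  0.052  0.0354] yaw 2.4 tilt 0.03 open 0.463 t 3.8 q6 -7
shift [-0.003  0.001  0.001] turn 0.0 rows 1 q6~ 2.0
```

View pics/c2.png

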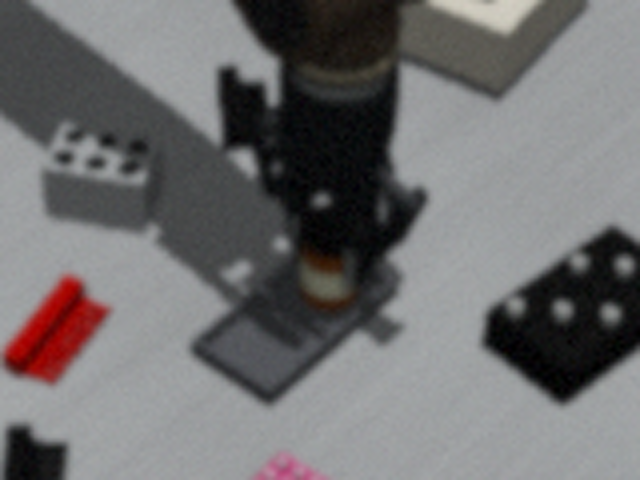

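Jar A hangs just over the left bay of the caddy. I lower it the last few millimetres and release.

Request:
{"api": "send_rows", "payload": {"steps": [[-0.001, 0, 0.001, 0, -1], [-0.001, 0, 0.002, 0, -1], [-0.001, 0, 0.003, 0, -1], [-0.001, 0, 0.004, 0, -1], [-0.001, 0, 0.004, 0, -1]]}}

```text
time: 4.3
eef_pos: [0.6428, 0.0502, 0.0344]
tcp_rot: [0.692, 0.722, 0.0, -0.0]
contact_force: [-4.9, 1.2, 11.4]
opening: 0.462
finger_force: 36.8
```

Request:
{"api": "send_rows", "payload": {"steps": [[0, 0, -0.002, 0, -1], [0, 0, -0.002, 0, 0.6], [0, 0, -0.002, 0, 0.6], [0, 0, -0.002, 0, 0.8], [0, 0, -0.002, 0, 0.8], [0, 0, -0.03, 0, 0.8], [0, 0, -0.07, 0, 1], [0, 0, -0.11, 0, 1], [0, 0, -0.12, 0, 1], [0, 0, -0.12, 0, 1]]}}

```text
time: 5.3
eef_pos: [0.6437, 0.0498, 0.1541]
tcp_rot: [0.692, 0.722, 0.002, 0.002]
contact_force: [0.3, 1.2, -0.4]
opening: 1.001
finger_force: 0.0
```

```bash
python3 - <<'E'
from h import *
plan((.4485,-.1845,.15,2.4),(.4485,-.1845,.028,2.4))
E
```

```text
now [0.6437 0.0498 0.1541] yaw 2.4 tilt 0.31 open 1.001 t 5.3 q6 -7
shift [-0.226 -0.205  0.003] turn -0.0 rows 7 q6~ -25.0
shift [-0.226 -0.205  0.125] turn -0.0 rows 7 q6~ -25.0
```

Request:
{"api": "send_rows", "payload": {"steps": [[-0.227, -0.205, 0, 0, 1], [-0.227, -0.205, 0, 0, 1], [-0.227, -0.205, 0, 0, 1], [-0.227, -0.205, 0, 0, 1], [-0.227, -0.205, 0, 0, 1], [-0.227, -0.205, 0, 0, 1], [-0.227, -0.205, 0, 0, 1], [-0.227, -0.205, 0, 0, 1], [-0.227, -0.205, 0, 0, 1]]}}

```text
time: 6.2
eef_pos: [0.4465, -0.1845, 0.1501]
tcp_rot: [0.692, 0.722, 0.0, -0.001]
contact_force: [-0.0, -0.4, 0.9]
opening: 1.0
finger_force: 0.0
```

```bash
python3 - <<'E'
from h import *
plan((.4485,-.1845,.028,2.4))
E
```

```text
now [ 0.4465 -0.1845  0.1501] yaw 2.4 tilt 0.13 open 1.0 t 6.2 q6 -37
shift [-0.     0.002  0.122] turn -0.0 rows 3 q6~ -25.0
```

Request:
{"api": "send_rows", "payload": {"steps": [[0, 0.001, 0.04, 0, 1], [0, 0.001, 0.08, 0, 1], [0, 0.001, 0.105, 0, 1], [0, 0.001, 0.118, 0, 1], [0, 0.001, 0.12, 0, 1], [0, 0.001, 0.12, 0, -1], [0, 0.001, 0.12, 0, -1], [0, 0.001, 0.12, 0, -1], [0, 0.001, 0.12, 0, -1], [0, 0.001, 0.12, 0, -1], [0, 0.001, 0.12, 0, -1], [0, 0.001, 0.12, 0, -1]]}}

```text
time: 7.4
eef_pos: [0.4487, -0.186, 0.0329]
tcp_rot: [0.692, 0.722, 0.0, 0.001]
contact_force: [-0.2, 2.0, 7.4]
opening: 0.46
finger_force: 35.7
```

```bash
python3 - <<'E'
from h import *
plan((.6464,-.0165,.10,2.4),(.6464,-.0165,.033,2.4))
E
```

```text
now [ 0.4487 -0.186   0.0329] yaw 2.4 tilt 0.16 open 0.46 t 7.4 q6 -37
shift [ 0.161  0.205 -0.067] turn -0.0 rows 6 q6~ -4.0
shift [0.161 0.204 0.   ] turn -0.0 rows 6 q6~ -4.0
```

Request:
{"api": "send_rows", "payload": {"steps": [[0, 0, -0.03, 0, -1], [0, 0, -0.07, 0, -1], [0.035, 0.04, -0.07, 0, -1], [0.07, 0.08, -0.07, 0, -1], [0.1, 0.12, -0.07, 0, -1], [0.13, 0.16, -0.07, 0, -1], [0.15, 0.19, -0.07, 0, -1], [0.161, 0.204, -0.07, 0, -1], [0.161, 0.204, -0.07, 0, -1], [0.161, 0.204, -0.07, 0, -1], [0.161, 0.204, -0.04, 0, -1], [0.161, 0.204, -0.02, 0, -1]]}}

```text
time: 8.6
eef_pos: [0.6434, -0.0171, 0.0503]
tcp_rot: [0.693, 0.721, -0.0, -0.0]
contact_force: [-0.7, -0.4, -2.2]
opening: 0.462
finger_force: 36.1
```

```bash
python3 - <<'E'
from h import *
plan((.6464,-.0165,.036,2.4))
E
```

```text
now [ 0.6434 -0.0171  0.0503] yaw 2.3 tilt 0.07 open 0.462 t 8.6 q6 -13
shift [0.    0.003 0.014] turn -0.1 rows 1 q6~ -4.0
```

Request:
{"api": "send_rows", "payload": {"steps": [[0, 0.002, 0.006, 0, -1], [0, 0.002, 0.011, 0, -1], [0, 0.002, 0.013, 0, -1], [0, 0.002, 0.015, 0, -1], [0, 0.002, 0.017, 0, -1], [0, 0.002, 0.018, 0, -1], [0, 0.002, 0.018, 0, -1]]}}

```text
time: 9.3
eef_pos: [0.6477, -0.0162, 0.036]
tcp_rot: [0.692, 0.722, 0.0, 0.001]
contact_force: [-3.5, 0.8, 6.7]
opening: 0.459
finger_force: 36.7
```

Request:
{"api": "send_rows", "payload": {"steps": [[0, 0, -0.001, 0, -1], [0, 0, -0.001, 0, 0.6], [0, 0, -0.001, 0, 0.6], [0, 0, -0.001, 0, 0.8], [0, 0, -0.001, 0, 0.8], [0, 0, -0.03, 0, 0.8], [0, 0, -0.07, 0, 1], [0, 0, -0.11, 0, 1], [0, 0, -0.12, 0, 1], [0, 0, -0.12, 0, 1]]}}

```text
time: 10.3
eef_pos: [0.6484, -0.0161, 0.1562]
tcp_rot: [0.692, 0.722, 0.002, 0.002]
contact_force: [-0.1, -0.5, -0.4]
opening: 1.001
finger_force: 0.0
```

```bash
python3 - <<'E'
from h import *
plan((.461,.007,.15,-61),(.461,.007,.030,-61))
E
```

```text
now [ 0.6484 -0.0161  0.1562] yaw 2.4 tilt 0.32 open 1.001 t 10.3 q6 -13
shift [ 0.031 -0.186  0.005] turn 63.4 rows 8 q6~ 62.0
shift [ 0.031 -0.187  0.125] turn 63.4 rows 8 q6~ 62.0
```

Request:
{"api": "send_rows", "payload": {"steps": [[0.031, -0.186, 0, 63.4, 1], [0.031, -0.186, 0, 63.4, 1], [0.031, -0.186, 0, 63.4, 1], [0.031, -0.186, 0, 63.4, 1], [0.031, -0.186, 0, 63.4, 1], [0.031, -0.186, 0, 63.4, 1], [0.031, -0.186, 0, 63.4, 1], [0.031, -0.186, 0, 63.4, 1], [0.031, -0.186, 0, 63.4, 1], [0.031, -0.186, 0, 63.4, 1], [0.031, -0.186, 0, 63.4, 1]]}}

```text
time: 11.4
eef_pos: [0.4592, 0.0075, 0.1523]
tcp_rot: [0.968, 0.251, -0.001, -0.0]
contact_force: [-0.4, -0.4, 0.4]
opening: 1.003
finger_force: 0.0
```

```bash
python3 - <<'E'
from h import *
plan((.461,.007,.030,-61))
im=shot("scene","s3.png");u=w2px("scene",[(.5,.0,.05)])[0].astype(int)
cv2.imwrite("pics/c3.png",cv2.resize(im[max(0,u[1]-75):u[1]+75,max(0,u[0]-100):u[0]+100,::-1],None,fx=4,fy=4,interpolation=cv2.INTER_CUBIC))
E
```

```text
now [0.4592 0.0075 0.1523] yaw -61.0 tilt 0.11 open 1.003 t 11.4 q6 49
shift [0.002 0.001 0.122] turn 0.0 rows 3 q6~ 62.0
```

View pics/c3.png

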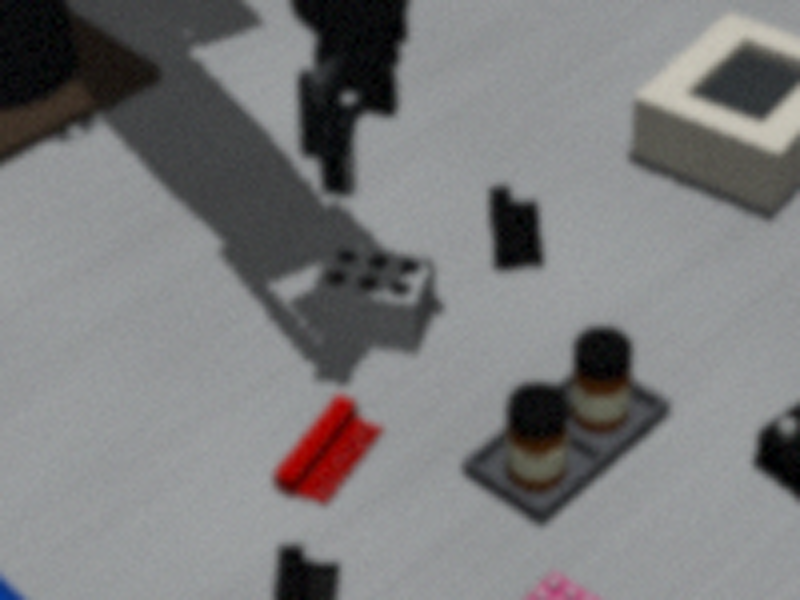

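Both jars stand upright in the caddy bays, at crop (537,440) and (601,385). The gripper is centred over the block. Going down on it.

Request:
{"api": "send_rows", "payload": {"steps": [[0.001, 0.001, 0.04, 0, 1], [0.001, 0.001, 0.08, 0, 1], [0.001, 0.001, 0.105, 0, 1], [0.001, 0.001, 0.117, 0, 1], [0.001, 0.001, 0.119, 0, 1], [0.001, 0.001, 0.119, 0, -1], [0.001, 0.001, 0.119, 0, -1], [0.001, 0.001, 0.119, 0, -1], [0.001, 0.001, 0.119, 0, -1], [0.001, 0.001, 0.119, 0, -1], [0.001, 0.001, 0.119, 0, -1], [0.001, 0.001, 0.119, 0, -1]], "squeeze": 70}}

```text
time: 12.65
eef_pos: [0.4627, 0.0069, 0.0363]
tcp_rot: [0.968, 0.25, 0.002, 0.001]
contact_force: [-0.7, 1.5, 6.2]
opening: 0.564
finger_force: 75.8
```

```bash
python3 - <<'E'
from h import *
plan((.521,.3715,.15,9),(.521,.3715,.086,9))
E
```

```text
now [0.4627 0.0069 0.0363] yaw -61.0 tilt 0.2 open 0.564 t 12.7 q6 49
shift [ 0.228 -0.291 -0.114] turn -70.0 rows 9 q6~ 26.0
shift [ 0.228 -0.291 -0.05 ] turn -70.0 rows 9 q6~ 26.0
```

Request:
{"api": "send_rows", "payload": {"steps": [[0, 0, -0.03, 0, -1], [0, 0, -0.07, 0, -1], [0, 0, -0.12, 0, -1], [0.03, -0.035, -0.12, -8, -1], [0.06, -0.075, -0.12, -16, -1], [0.085, -0.11, -0.12, -24, -1], [0.115, -0.145, -0.12, -32, -1], [0.14, -0.18, -0.12, -40, -1], [0.17, -0.22, -0.12, -48, -1], [0.195, -0.25, -0.12, -56, -1], [0.215, -0.275, -0.12, -64, -1], [0.228, -0.291, -0.12, -70, -1]]}}

```text
time: 13.85
eef_pos: [0.5186, 0.374, 0.1528]
tcp_rot: [0.647, 0.762, -0.001, -0.0]
contact_force: [-0.2, -0.0, -4.4]
opening: 0.57
finger_force: 75.0
```

Request:
{"api": "send_rows", "payload": {"steps": [[0, 0, 0, 0, -1], [0, 0, 0, 0, -1]]}}

```text
time: 14.05
eef_pos: [0.5186, 0.3716, 0.1528]
tcp_rot: [0.65, 0.76, -0.002, -0.0]
contact_force: [-0.1, -0.7, -4.1]
opening: 0.569
finger_force: 75.0
```

```bash
python3 - <<'E'
from h import *
plan((.521,.3715,.0893,9))
im=shot("scene","s4.png");u=w2px("scene",[(.521,.37,.1)])[0].astype(int)
a=im[max(0,u[1]-60):u[1]+60,max(0,u[0]-60):u[0]+60,::-1]
im=shot("top","t4.png");u=w2px("top",[(.521,.37,.1)])[0].astype(int);print(u)
b=im[u[1]-60:u[1]+60,u[0]-60:u[0]+60,::-1]
cv2.imwrite("pics/c4.png",cv2.resize(np.hstack([a,b]),(800,400),interpolation=cv2.INTER_CUBIC))
E
```

```text
now [0.5186 0.3716 0.1528] yaw 9.0 tilt 0.18 open 0.569 t 14.1 q6 18
shift [-0.     0.003  0.064] turn -0.0 rows 2 q6~ 26.0
[130 249]
```

View pics/c4.png

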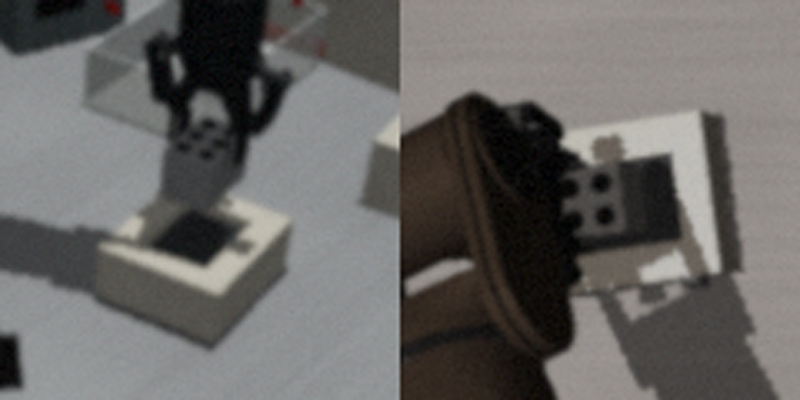

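The block hangs above the well, parallel to it, with its edges in line with the well's. Lowering.

Request:
{"api": "send_rows", "payload": {"steps": [[0, 0.002, 0.025, 0, -1], [0, 0.002, 0.045, 0, -1], [0, 0.002, 0.054, 0, -1], [0, 0.002, 0.059, 0, -1], [0, 0.002, 0.062, 0, -1], [0, 0.002, 0.064, 0, -1], [0, 0.002, 0.066, 0, -1], [0, 0.002, 0.066, 0, -1]]}}

```text
time: 14.95
eef_pos: [0.5223, 0.3726, 0.0894]
tcp_rot: [0.65, 0.76, 0.001, 0.0]
contact_force: [0.4, -0.7, -3.5]
opening: 0.569
finger_force: 75.1
```

Request:
{"api": "send_rows", "payload": {"steps": [[0, 0, 0.002, 0, -1], [0, 0, 0.003, 0, -1], [0, 0, 0.004, 0, -1], [0, 0, 0.005, 0, -1], [0, 0, 0.005, 0, -1]]}}

```text
time: 15.45
eef_pos: [0.5225, 0.3727, 0.0893]
tcp_rot: [0.649, 0.76, 0.0, 0.0]
contact_force: [-8.2, -5.1, 17.2]
opening: 0.566
finger_force: 77.6
```

Seated. The height held at 0.089 while the force rose to 17 N. Easing off and releasing.

Request:
{"api": "send_rows", "payload": {"steps": [[0, 0, -0.004, 0, -1], [0, 0, -0.004, 0, 0.6], [0, 0, -0.004, 0, 0.8], [0, 0, -0.004, 0, 1], [0, 0, -0.004, 0, 1], [0, 0, -0.03, 0, 1], [0, 0, -0.07, 0, 1], [0, 0, -0.09, 0, 1], [0, 0, -0.09, 0, 1]]}}

```text
time: 16.35
eef_pos: [0.5239, 0.3736, 0.178]
tcp_rot: [0.65, 0.76, 0.004, 0.002]
contact_force: [-0.5, -0.5, 0.7]
opening: 0.999
finger_force: 0.0
```

```bash
python3 - <<'E'
from h import *
plan((.458,.1445,.12,47),(.458,.1445,.018,47))
E
```

```text
now [0.5239 0.3736 0.178 ] yaw 9.0 tilt 0.49 open 0.999 t 16.4 q6 17
shift [-0.216 -0.101  0.057] turn -38.0 rows 5 q6~ -29.0
shift [-0.216 -0.102  0.159] turn -38.0 rows 6 q6~ -29.0
```

Request:
{"api": "send_rows", "payload": {"steps": [[-0.216, -0.101, 0, -38, -0.2], [-0.216, -0.101, 0, -38, -0.2], [-0.216, -0.101, 0, -38, -0.2], [-0.216, -0.101, 0, -38, -0.2], [-0.216, -0.101, 0, -38, -0.2], [-0.216, -0.101, 0.06, -38, -0.2], [-0.216, -0.101, 0.09, -38, -0.2], [-0.216, -0.101, 0.09, -38, -0.2], [-0.216, -0.101, 0.09, -38, -0.2]]}}

```text
time: 17.25
eef_pos: [0.4546, 0.1432, 0.0824]
tcp_rot: [0.367, 0.93, -0.001, -0.001]
contact_force: [0.6, 0.1, 1.4]
opening: 0.397
finger_force: 0.0
```

```bash
python3 - <<'E'
from h import *
plan((.458,.1445,.018,47))
im=shot("scene","s5.png");u=w2px("scene",[(.46,.15,.03)])[0].astype(int)
a=im[u[1]-50:u[1]+50,u[0]-50:u[0]+50,::-1]
u=w2px("scene",[(.521,.3715,.08)])[0].astype(int)
b=im[u[1]-50:u[1]+50,u[0]-50:u[0]+50,::-1]
cv2.imwrite("pics/c5.png",cv2.resize(np.hstack([a,b]),(800,400),interpolation=cv2.INTER_CUBIC))
E
```

```text
now [0.4546 0.1432 0.0824] yaw 47.0 tilt 0.19 open 0.397 t 17.2 q6 -42
shift [-0.002  0.003  0.064] turn -0.0 rows 2 q6~ -29.0
```

View pics/c5.png

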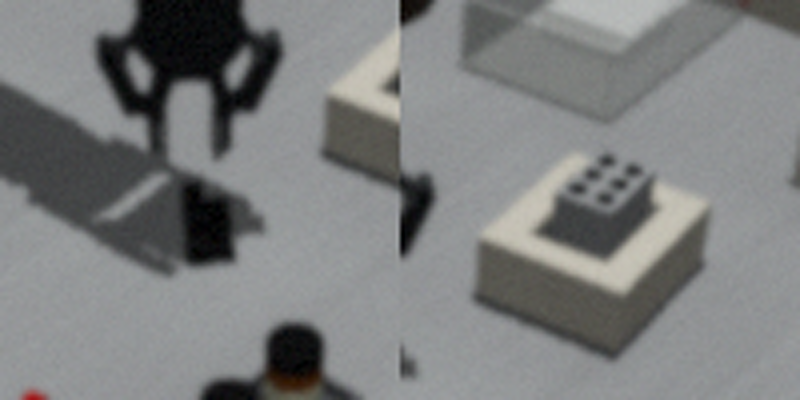

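The block is seated squarely in the well (right half). The gripper stands over comb A's spine, crop (205,225). Going down to just above grip height, then checking.

Request:
{"api": "send_rows", "payload": {"steps": [[-0.002, 0.003, 0.03, 0, -0.2], [-0.002, 0.003, 0.05, 0, -0.2], [-0.002, 0.003, 0.058, 0, -0.2], [-0.002, 0.003, 0.06, 0, -0.2], [-0.002, 0.003, 0.06, 0, -0.2], [-0.002, 0.003, 0.06, 0, -0.2]]}}

```text
time: 17.9
eef_pos: [0.4603, 0.1443, 0.0248]
tcp_rot: [0.367, 0.93, 0.001, 0.001]
contact_force: [-0.4, -0.7, 0.3]
opening: 0.403
finger_force: 0.0
```

Request:
{"api": "send_rows", "payload": {"steps": [[0, -0.001, 0.004, 0, -0.2], [0, -0.001, 0.008, 0, -0.2], [0, -0.001, 0.008, 0, -0.2], [0, -0.001, 0.008, 0, -0.4], [0, -0.001, 0.008, 0, -0.5], [0, -0.001, 0.008, 0, -0.6], [0, -0.001, 0.008, 0, -1], [0, -0.001, 0.008, 0, -1], [0, -0.001, 0.008, 0, -1]], "squeeze": 40}}

```text
time: 18.8
eef_pos: [0.4586, 0.1434, 0.0156]
tcp_rot: [0.367, 0.93, 0.0, 0.0]
contact_force: [0.8, -0.6, 1.1]
opening: 0.171
finger_force: 41.2
```

```bash
python3 - <<'E'
from h import *
plan((.4867,-.396-.047,.12,90.2),(.4867,-.443,.018,90.2))
E
```

```text
now [0.4586 0.1434 0.0156] yaw 47.0 tilt 0.03 open 0.171 t 18.8 q6 -42
shift [-0.421 -0.409 -0.104] turn -43.2 rows 12 q6~ -133.0
shift [-0.421 -0.409 -0.002] turn -43.2 rows 12 q6~ -133.0
```

Request:
{"api": "send_rows", "payload": {"steps": [[0, 0, -0.03, 0, -1], [0, 0, -0.07, 0, -1], [0, 0, -0.1, 0, -1], [-0.421, -0.409, -0.1, -43.2, -1], [-0.421, -0.409, -0.1, -43.2, -1], [-0.421, -0.409, -0.1, -43.2, -1], [-0.421, -0.409, -0.1, -43.2, -1], [-0.421, -0.409, -0.1, -43.2, -1], [-0.421, -0.409, -0.1, -43.2, -1], [-0.421, -0.409, -0.1, -43.2, -1], [-0.421, -0.409, -0.1, -43.2, -1], [-0.421, -0.409, -0.1, -43.2, -1]]}}

```text
time: 20.0
eef_pos: [0.4786, -0.2728, 0.1149]
tcp_rot: [-0.001, 1.0, 0.0, -0.0]
contact_force: [1.4, 1.2, -0.2]
opening: 0.174
finger_force: 40.9
```

```bash
python3 - <<'E'
from h import *
plan((.4867,-.396-.047,.12,90.2))
E
```

```text
now [ 0.4786 -0.2728  0.1149] yaw 90.1 tilt 0.03 open 0.174 t 20.0 q6 -130
shift [-0.008 -0.17  -0.005] turn -0.1 rows 4 q6~ -133.0
```

Request:
{"api": "send_rows", "payload": {"steps": [[-0.008, -0.17, 0, 0, -1], [-0.008, -0.17, 0, 0, -1], [-0.008, -0.17, 0, 0, -1], [-0.008, -0.17, 0, 0, -1], [-0.008, -0.17, 0, 0, -1], [-0.008, -0.17, 0, 0, -1], [-0.008, -0.17, 0, 0, -1]]}}

```text
time: 20.7
eef_pos: [0.4875, -0.4392, 0.1146]
tcp_rot: [-0.002, 1.0, 0.001, -0.001]
contact_force: [-1.3, -0.3, -1.6]
opening: 0.173
finger_force: 40.9
```

```bash
python3 - <<'E'
from h import *
plan((.4867,-.443,.0186,90.2))
im=shot("scene","s6.png");u=w2px("scene",[(.487,-.41,.05)])[0].astype(int);u=np.maximum(u,[70,70])
a=im[u[1]-70:u[1]+70,u[0]-70:u[0]+70,::-1]
im=shot("top","t6.png");u=w2px("top",[(.487,-.396,.01)])[0].astype(int);print(u)
b=im[u[1]-70:u[1]+70,u[0]-70:u[0]+70,::-1]
cv2.imwrite("pics/c6.png",cv2.resize(np.hstack([a,b]),(800,400),interpolation=cv2.INTER_CUBIC))
E
```

```text
now [ 0.4875 -0.4392  0.1146] yaw 90.2 tilt 0.12 open 0.173 t 20.7 q6 -141
shift [ 0.001 -0.004  0.096] turn 0.0 rows 2 q6~ -133.0
[415 260]
```

View pics/c6.png

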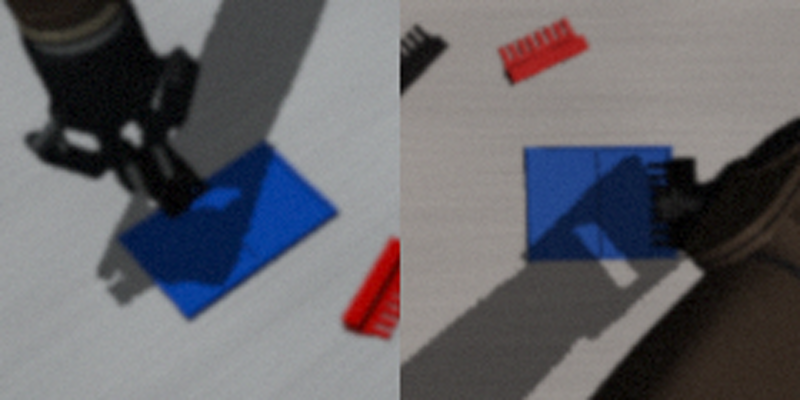

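Comb A is held level with its teeth toward the divider (+y), over the right-hand bay. Lowering.

Request:
{"api": "send_rows", "payload": {"steps": [[0.001, -0.003, 0.04, 0, -1], [0.001, -0.003, 0.07, 0, -1], [0.001, -0.003, 0.085, 0, -1], [0.001, -0.003, 0.091, 0, -1], [0.001, -0.003, 0.093, 0, -1], [0.001, -0.003, 0.095, 0, -1], [0.001, -0.003, 0.097, 0, -1], [0.001, -0.003, 0.097, 0, -1]]}}

```text
time: 21.6
eef_pos: [0.4871, -0.4444, 0.0193]
tcp_rot: [-0.001, 1.0, -0.001, 0.001]
contact_force: [0.0, 0.3, -0.7]
opening: 0.175
finger_force: 40.9
```

Request:
{"api": "send_rows", "payload": {"steps": [[0, 0, 0.001, 0, -1], [0, 0, 0.002, 0, -1], [0, 0, 0.003, 0, -1], [0, 0, 0.003, 0, -1]]}}

```text
time: 22.0
eef_pos: [0.4871, -0.4445, 0.0186]
tcp_rot: [-0.002, 1.0, -0.0, -0.0]
contact_force: [-4.1, 4.3, 11.9]
opening: 0.175
finger_force: 42.4
```

Request:
{"api": "send_rows", "payload": {"steps": [[0, 0, -0.002, 0, -1], [0, 0, -0.002, 0, -0.5], [0, 0, -0.002, 0, -0.4], [0, 0, -0.002, 0, -0.2], [0, 0, -0.002, 0, -0.2], [0, 0, -0.02, 0, -0.2], [0, 0, -0.06, 0, -0.2], [0, 0, -0.09, 0, -0.2], [0, 0, -0.09, 0, -0.2]]}}

```text
time: 22.9
eef_pos: [0.4894, -0.4472, 0.1134]
tcp_rot: [-0.002, 1.0, -0.005, 0.004]
contact_force: [0.4, -0.5, 0.8]
opening: 0.403
finger_force: 0.0
```

```bash
python3 - <<'E'
from h import *
plan((.617,-.210,.11,44),(.617,-.210,.0156,44))
E
```

```text
now [ 0.4894 -0.4472  0.1134] yaw 90.2 tilt 0.73 open 0.403 t 22.9 q6 -141
shift [-0.128  0.237  0.002] turn 46.2 rows 6 q6~ -63.0
shift [-0.128  0.238  0.096] turn 46.2 rows 6 q6~ -63.0
```

Request:
{"api": "send_rows", "payload": {"steps": [[-0.129, 0.236, 0, 46.2, -0.2], [-0.129, 0.236, 0, 46.2, -0.2], [-0.129, 0.236, 0, 46.2, -0.2], [-0.129, 0.236, 0, 46.2, -0.2], [-0.129, 0.236, 0, 46.2, -0.2], [-0.129, 0.236, 0, 46.2, -0.2], [-0.129, 0.236, 0, 46.2, -0.2], [-0.129, 0.236, 0, 46.2, -0.2], [-0.129, 0.236, 0, 46.2, -0.2], [-0.129, 0.236, 0, 46.2, -0.2]]}}

```text
time: 23.9
eef_pos: [0.6144, -0.2089, 0.1054]
tcp_rot: [0.392, 0.92, -0.0, -0.0]
contact_force: [0.5, 0.2, 1.1]
opening: 0.399
finger_force: 0.0
```

```bash
python3 - <<'E'
from h import *
plan((.617,-.210,.0156,44))
im=shot("scene","s7.png");u=w2px("scene",[(.617,-.21,.03)])[0].astype(int)
a=im[u[1]-50:u[1]+50,u[0]-50:u[0]+50,::-1]
u=w2px("scene",[(.487,-.396,.01)])[0].astype(int);print(u);u=np.maximum(u,50)
b=im[u[1]-50:u[1]+50,u[0]-50:u[0]+50,::-1]
cv2.imwrite("pics/c7.png",cv2.resize(np.hstack([a,b]),(800,400),interpolation=cv2.INTER_CUBIC))
E
```

```text
now [ 0.6144 -0.2089  0.1054] yaw 43.9 tilt 0.01 open 0.399 t 23.9 q6 -72
shift [-0.003  0.001  0.09 ] turn -0.1 rows 2 q6~ -63.0
[138 280]
```

View pics/c7.png

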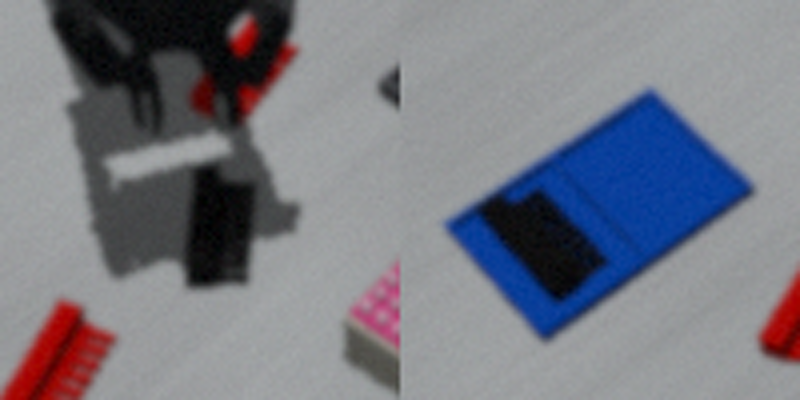

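Comb A lies flat in the right-hand bay (right half, (545,245)). The gripper is over comb B's spine. Going down.

Request:
{"api": "send_rows", "payload": {"steps": [[-0.003, 0.001, 0.04, 0, -0.2], [-0.003, 0.001, 0.065, 0, -0.2], [-0.003, 0.001, 0.08, 0, -0.2], [-0.003, 0.001, 0.083, 0, -0.2], [-0.003, 0.001, 0.083, 0, -0.2], [-0.003, 0.001, 0.083, 0, -0.2]]}}

```text
time: 24.55
eef_pos: [0.6189, -0.2098, 0.0241]
tcp_rot: [0.391, 0.92, -0.0, 0.001]
contact_force: [-0.5, 0.3, 0.5]
opening: 0.398
finger_force: 0.0
```

Request:
{"api": "send_rows", "payload": {"steps": [[0.001, -0.001, 0.004, 0, -0.2], [0.001, -0.001, 0.007, 0, -0.2], [0.001, -0.001, 0.007, 0, -0.2], [0.001, -0.001, 0.007, 0, -0.4], [0.001, -0.001, 0.007, 0, -0.5], [0.001, -0.001, 0.007, 0, -0.6], [0.001, -0.001, 0.007, 0, -1], [0.001, -0.001, 0.007, 0, -1], [0.001, -0.001, 0.007, 0, -1]]}}

```text
time: 25.45
eef_pos: [0.6166, -0.2091, 0.0157]
tcp_rot: [0.391, 0.92, -0.0, 0.0]
contact_force: [-0.3, -0.3, 1.1]
opening: 0.168
finger_force: 42.0
```

```bash
python3 - <<'E'
from h import *
plan((.4867,-.371,.11,90.2),(.4867,-.371,.018,90.2))
E
```

```text
now [ 0.6166 -0.2091  0.0157] yaw 44.0 tilt 0.04 open 0.168 t 25.4 q6 -72
shift [-0.026 -0.206 -0.094] turn -46.2 rows 6 q6~ -128.0
shift [-0.026 -0.206 -0.002] turn -46.2 rows 6 q6~ -128.0
```

Request:
{"api": "send_rows", "payload": {"steps": [[0, 0, -0.03, 0, -1], [0, 0, -0.07, 0, -1], [0, 0, -0.1, 0, -1], [-0.026, -0.206, -0.1, -46.2, -1], [-0.026, -0.206, -0.1, -46.2, -1], [-0.026, -0.206, -0.1, -46.2, -1], [-0.026, -0.206, -0.1, -46.2, -1], [-0.026, -0.206, -0.1, -46.2, -1], [-0.026, -0.206, -0.1, -46.2, -1], [-0.026, -0.206, -0.1, -46.2, -1], [-0.026, -0.206, -0.1, -46.2, -1], [-0.026, -0.206, -0.1, -46.2, -1]]}}

```text
time: 26.65
eef_pos: [0.4864, -0.3701, 0.1151]
tcp_rot: [-0.001, 1.0, 0.0, -0.0]
contact_force: [-0.5, 1.1, -0.5]
opening: 0.175
finger_force: 41.7
```

Request:
{"api": "send_rows", "payload": {"steps": [[0, 0, 0, 0, -1], [0, 0, 0, 0, -1]]}}

```text
time: 26.85
eef_pos: [0.4865, -0.3703, 0.1153]
tcp_rot: [-0.002, 1.0, 0.0, -0.0]
contact_force: [0.1, 0.1, -1.1]
opening: 0.17
finger_force: 41.7
```

```bash
python3 - <<'E'
from h import *
plan((.4867,-.371,.0186,90.2))
E
```

```text
now [ 0.4865 -0.3703  0.1153] yaw 90.2 tilt 0.0 open 0.17 t 26.9 q6 -137
shift [-0.    -0.001  0.097] turn -0.0 rows 2 q6~ -128.0
```

Request:
{"api": "send_rows", "payload": {"steps": [[0, 0, 0.04, 0, -1], [0, 0, 0.07, 0, -1], [0, 0, 0.085, 0, -1], [0, 0, 0.091, 0, -1], [0, 0, 0.094, 0, -1], [0, 0, 0.096, 0, -1], [0, 0, 0.098, 0, -1], [0, 0, 0.099, 0, -1], [0, 0, 0.1, 0, -1], [0, 0, 0.1, 0, -1]]}}

```text
time: 27.85
eef_pos: [0.4871, -0.3717, 0.0186]
tcp_rot: [-0.002, 1.0, -0.001, 0.001]
contact_force: [-1.8, 2.8, 8.9]
opening: 0.173
finger_force: 43.0
```

Request:
{"api": "send_rows", "payload": {"steps": [[0, 0, -0.002, 0, -1], [0, 0, -0.002, 0, -0.5], [0, 0, -0.002, 0, -0.4], [0, 0, -0.002, 0, -0.2], [0, 0, -0.002, 0, -0.2], [0, 0, -0.02, 0, -0.2], [0, 0, -0.06, 0, -0.2], [0, 0, -0.11, 0, -0.2], [0, 0.05, -0.15, 0, -0.2], [0, 0.1, -0.15, 0, -0.2], [0, 0.15, -0.15, 0, -0.2], [0, 0.15, -0.15, 0, -0.2]]}}

```text
time: 29.05
eef_pos: [0.4852, -0.2167, 0.1654]
tcp_rot: [-0.003, 1.0, 0.001, -0.0]
contact_force: [0.0, -0.2, 0.3]
opening: 0.399
finger_force: 0.0
```

```bash
python3 - <<'E'
from h import *
im=shot("scene","s8.png")
cv2.imwrite("pics/c8.png",cv2.resize(im[110:320,90:390,::-1],(780,546),interpolation=cv2.INTER_CUBIC))
E
```

```text
(no output)
```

View pics/c8.png

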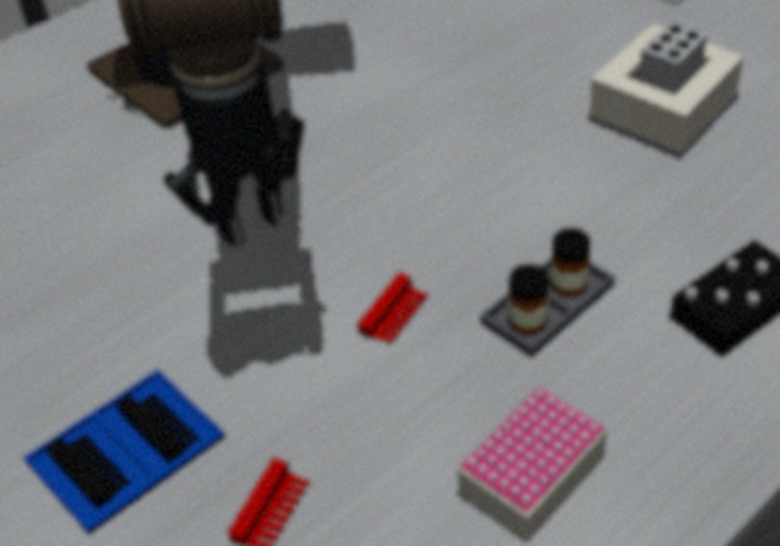

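Both combs lie in their bays at (90,470) and (160,425). The jars stand in the caddy at (529,300) and (570,262), the block sits in the bath at (672,60), and the rack and tip box are untouched.

```bash
python3 -c "
from plant import ctrl
print(ctrl.sign_off())"
```

```text
the job is handed in; nothing more can be done
None
```

I handed the job in at about 29 s of the 118 s allowed; the last picture shows both combs flat in the tray, both jars upright in the caddy, the block squarely in the well, and the tip box and rack untouched, though the sign-off gave no verdict.

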